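Draw the table microphone from its kit case and stand it on the charging pad

TASK

Pull the table microphone (the round one with the domed mesh top) up out of its tight foam cutout in the meeting-kit case, wiggling it a little if it sticks, and set it down upright in the middle of the round charging pad without dropping it. Leave the other two kit parts seated in their cutouts.

Things in the scene. Friction and masses are not known exactly. Their poses are not given: they have to be found in the camera images.
- mic_mid (a point): Centre (half-way up) of the table microphone: plain white upright round column, 34 mm across, 125 mm tall, 0.11 to 0.23 kg, its top 17 mm a domed steel mesh; the straight white part reaches 45 mm above this point. z axis up along the column. At the start it stands in one of the case's three cutouts, this point 82.5 mm above the desk, its top 65 mm standing out, its x and y axes along the case's.
- case: Fixed meeting-kit case, origin under its centre: x axis along the short side (156 mm), y along the row of cutouts (282 mm), flat top 80 mm above the desk. Three equal cutouts 60 mm deep, 75 mm apart. Sprung foam cheeks grip each part from +x and -x; 2 mm play along y. 5 to 20 N of upward pull slides a part, over all 60 mm. Gripping along x keeps fingers clear of the neighbours.
- cam_mid (a point): Centre of the camera, another part in the case: white square-section column 34 x 34 x 115 mm with a small round dark lens on its flat top, 135 mm above the desk; z up. It must stay seated.
- spk_mid (a point): Centre of the loudspeaker, another part in the case: white round column 34 mm across, 108 mm tall, whose top 16 mm is a wider flat disc 48 mm across, its top 128 mm above the desk; z up. It must stay seated.
- pad_top (a point): Centre of the top face of the charging pad: fixed, flat, round grey disc, 100 mm across, 10 mm thick, on the desk, z up. The microphone's centre is 62.5 mm above this point when it stands there. Only a stapler 52 mm tall stands between pad and case.

How it is judged:
On the way:
1. the microphone is drawn up clear of its cutout (height (world z) of mic_mid above 0.146 m and angle between mic_mid's own z axis and vertical below 0.6 rad), for 0.1 s.
At the end, for the whole second after the job is handed in: The microphone stands upright (within 10 degrees), at rest, on the charging pad, its axis within 25 mm of the pad's centre; the camera and the loudspeaker are still seated in their cutouts, within 15 mm of where they were (horizontal distance between mic_mid and pad_top below 0.025 m and z of mic_mid in the frame of pad_top between 0.055 and 0.07 m and angle between mic_mid's own z axis and vertical below 0.175 rad and linear speed of mic below 0.03 m/s and distance of each of cam_mid, spk_mid from where it was at the start of the episode below 0.015 m); the robot touches nothing.
It fails at once if the camera or the loudspeaker is pulled up or pushed out of place by more than 20 mm (distance of any of cam_mid, spk_mid from where it was at the start of the episode above 0.02 m).
It fails at once if the microphone is dropped (falls free, faster than 0.6 m/s) (linear speed of mic above 0.6 m/s and contact force between the fingers and mic below 0.2 N).
It also fails if it takes over 53 s, if anything falls off the work surface, if the arm or the gripper's body presses on something with over 40 N, if the wrist force passes 120 N, or if a joint passes its speed limit or range.

ROBOT

A 6-joint arm with a two-finger parallel gripper is mounted at the origin on the work surface. World frame = base frame: x ahead of the robot, y to its left, z up, the work surface at z = 0. Lengths are in m, angles in rad, forces in N, time in s.
With the tool pointing down it reaches from about 0.425 to 1.125 m from the base axis. Payload 14.9 kg.
Tool frame: the origin (TCP) lies midway between the tips of the shut fingers; the grasp point (between the pads) lies 19 mm behind it; z points along the fingers, y is the direction in which the jaws open and shut (so a half turn about z gives the same grasp; the last joint's range is limited). The gripper opens to 91 mm and grips with 3 to 60 N. Pads are 32 mm wide; open, the fingers measure 118 mm over their backs; the gripper's body (76 mm by 178 mm) begins 60 mm behind the grasp point.
Start: joints at [-1.235, 0.379, 1.734, -0, 1.028, -0.033], TCP at [0.252, -0.653, 0.214] pointing down, gripper open.
Joint ranges: [-2.77, 2.77], [-0.74, 2.19], [0, 2.66], [-1.06, 4.2], [0.31, 2.87], [-3.08, 3.08]. Speed limits (rad/s): [1.89, 1.89, 2.39, 3.14, 3.14, 3.14].

INTERFACE

Orientations are given as a unit quaternion [x, y, z, w].
In Python, from rig import manip gives the robot as it stands. The module is installed in compiled form; this text tells all that it offers.
- The arm moves only by the tool play_rows, never from a script. Its argument "increments" is text: rows parted by semicolons, each of 7 numbers parted by spaces: the shift along the tool's x, y, z in cm, then the turn, a rotation vector about the tool's x, y, z in degrees, then the opening, from 0 (shut) to 1 (fully open). A call has 1 to 8 rows; each row is the pose to reach, as a shift and turn from the pose measured when the call began, along the tool's axes at that moment; what a row does not reach only later rows make up. A row lasts 1/12 s, in which the tool goes at most 41.7 mm and 7.16 degrees, less where a joint would pass 70% of its speed; a pose out of reach is approached as far as the arm can. A call with a gripper value outside its range is refused whole. The fingers move at their own pace and stop on an object; the grip force is fixed at half the most. Time passes only in rows, so rows that repeat a pose let the fingers close. It gives the time, the measured TCP pose, the force and the opening at its end, in the units of the state.
- manip.state(): the state, without advancing time (a new reading comes with each control period).
- manip.snapshot(name): name is "scene" or "top" or "wrist"; returns a dict with "image" (420x560x3 uint8, blue, green, red), "vfov" (degrees; the focal length in pixels is half the picture's height over the tangent of half this angle, whatever the lens; pixels are square), "cx", "cy" (the principal point, pixels), "T" (4x4, takes a point from camera to world coordinates). Camera axes: x right, y down, z forward; pixel columns grow to the right and rows downward; lengths in m; the calibration is good to about 2 mm. A picture is of the moment at which its call begins. There is no depth.
- manip.sign_off(): hands the job in, once; it reports no verdict.
The state is a dict: "time_s": time; "joints": joint angles; "joint_velocities": joint speeds; "joint_torque": joint torques, N m; "ee_pos": TCP position; "tool_rot": TCP orientation; "wrist_force": force on the tool from outside, world axes, zero at the start; "torque": the same for the moment, N m; "width": finger opening in m.
Only numpy, scipy, OpenCV 4.12 (cv2) and the standard library are available. Lean on these libraries where they do the work, as an engineer would, in place of code of your own. Each camera call takes 0.05 s, during which the arm holds its last target.

## Working session

There is one attempt and no reset: what is moved stays moved. The work goes in short steps, Python scripts to look and compute and a tool call to move; the robot and the scene stay as the last step left them, time stands still between calls to the robot, and variables do not carry over. Pictures are saved under pics/ and viewed, and the job is handed in when it is done.

Besides the shell and the picture viewer there is one more tool, called after ">>>" as a command line: name --argument value ..., lists and objects as JSON in quotes. play_rows: Moves the arm, as the interface text tells. Its arguments: {"type":"object","properties":{"increments":{"type":"string"}},"required":["increments"]}

```bash
mkdir -p pics
cat > h.py <<'E'
import numpy as np, cv2
from rig import manip
def ray(s,u,v):
    f=s["image"].shape[0]/2/np.tan(np.radians(s["vfov"])/2)
    T=np.array(s["T"]); d=T[:3,:3]@np.array([(u-s["cx"])/f,(v-s["cy"])/f,1.]); return T[:3,3],d
def onz(s,u,v,z):
    o,d=ray(s,u,v); return o+d*(z-o[2])/d[2]
def proj(s,p):
    f=s["image"].shape[0]/2/np.tan(np.radians(s["vfov"])/2)
    T=np.array(s["T"]); c=T[:3,:3].T@(np.array(p)-T[:3,3]); return s["cx"]+f*c[0]/c[2], s["cy"]+f*c[1]/c[2]
E
python3 - <<'E'
from h import *
import pickle
S={}
for n in("scene","top","wrist"):
    s=manip.snapshot(n); S[n]=s; cv2.imwrite(f"pics/{n}0.png",s["image"]); print(n,s["vfov"],np.round(s["T"],3).tolist())
pickle.dump(S,open("s0.pkl","wb"))
st=manip.state(); print(st)
E
```

```text
scene 55.11078400399143 [[-0.73, 0.52, -0.444, 0.832], [0.684, 0.561, -0.466, 0.327], [0.007, -0.644, -0.765, 0.629], [0.0, 0.0, 0.0, 1.0]]
top 56.55026650251418 [[0.001, -0.983, 0.184, 0.393], [-0.999, -0.01, -0.046, -0.001], [0.047, -0.184, -0.982, 0.881], [0.0, 0.0, 0.0, 1.0]]
wrist 65.26831377930702 [[0.361, -0.899, -0.248, 0.322], [-0.933, -0.348, -0.097, -0.625], [0.0, 0.267, -0.964, 0.384], [0.0, 0.0, 0.0, 1.0]]
{'time_s': 0.15, 'joints': array([-1.23529839e+00,  3.79310875e-01,  1.73464153e+00,  2.36836059e-05,
        1.02844701e+00, -3.33294176e-02]), 'joint_velocities': array([-0.00263734,  0.00068182, -0.00188942,  0.00074109, -0.00095929,
        0.00077022]), 'joint_torque': array([-6.86218009e-04, -7.64112926e+01, -4.34657085e+01,  6.50732755e-02,
        4.09624062e-02, -5.18375077e-05]), 'ee_pos': array([ 0.25225116, -0.65266135,  0.21342552]), 'tool_rot': array([ 9.83044975e-01,  1.83364156e-01, -5.06885725e-05, -4.00313068e-04]), 'wrist_force': array([0.01629672, 0.33026446, 0.0771524 ]), 'torque': array([-0.02386562,  0.03794655, -0.01991432]), 'width': 0.09149952199996136}
```

View pics/scene0.png

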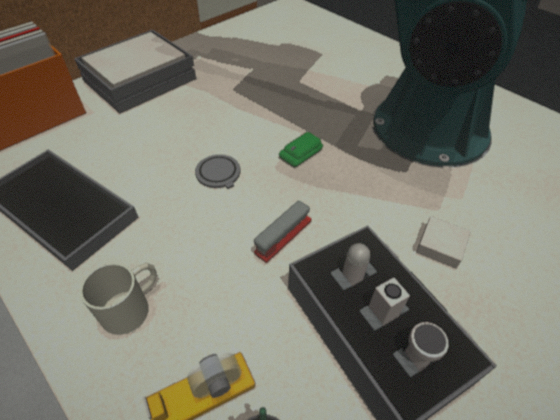

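View pics/top0.png

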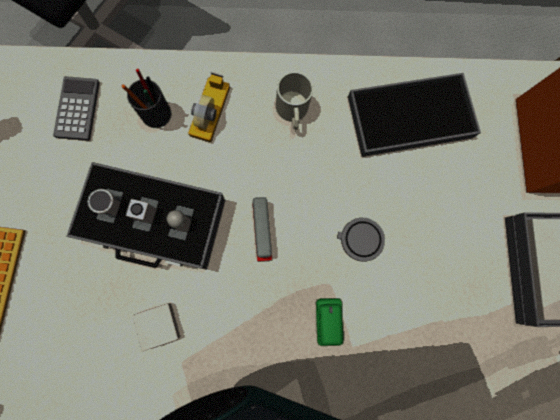

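View pics/wrist0.png

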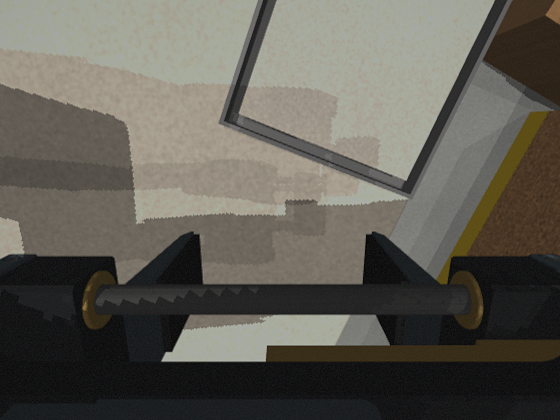

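The top view shows the mic dome near (177,219), the camera at (138,209), the speaker at (101,201) and the pad at (362,239). The case's top corners are near (92,164), (223,190), (208,268) and (68,236). Next I'll measure more precisely.

Run:
```python
from h import *
import pickle
S=pickle.load(open("s0.pkl","rb"))
a=S["top"]["image"][150:280,60:240]; cv2.imwrite("pics/topc.png",cv2.resize(a,None,fx=4.4,fy=4.4,interpolation=cv2.INTER_CUBIC))
b=S["scene"]["image"][220:420,280:500]; cv2.imwrite("pics/scc.png",cv2.resize(b,None,fx=3,fy=3,interpolation=cv2.INTER_CUBIC))
c=cv2.resize(S["top"]["image"][205:275,320:400],None,fx=5,fy=5,interpolation=cv2.INTER_CUBIC)
d=cv2.resize(S["scene"]["image"][140:200,180:260],None,fx=5,fy=5,interpolation=cv2.INTER_CUBIC)
cv2.imwrite("pics/padc.png",np.vstack([c[:300],d]))
```

```text
(no output)
```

View pics/topc.png

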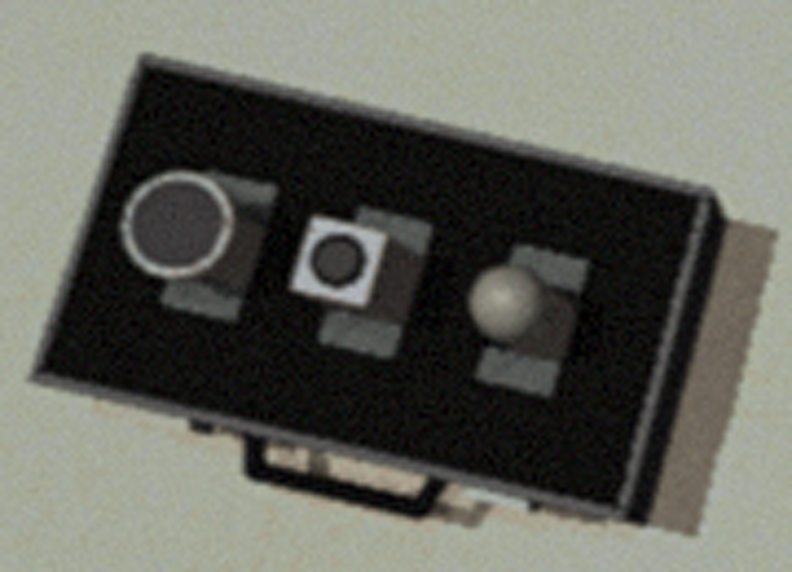

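View pics/scc.png

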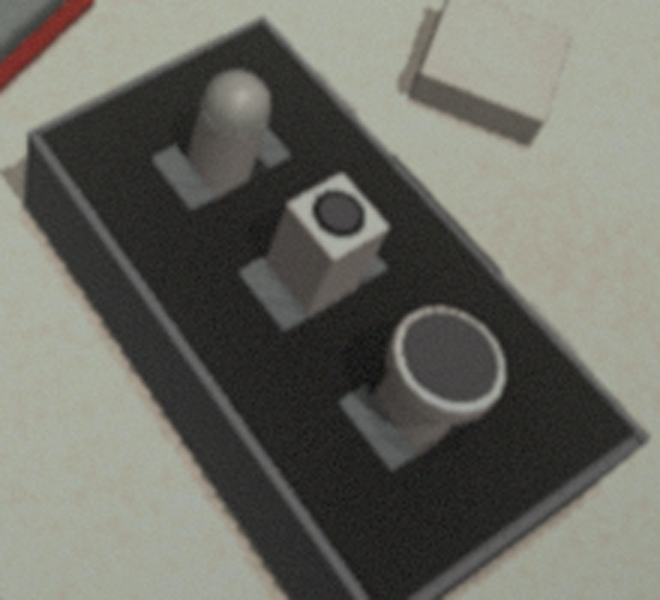

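View pics/padc.png

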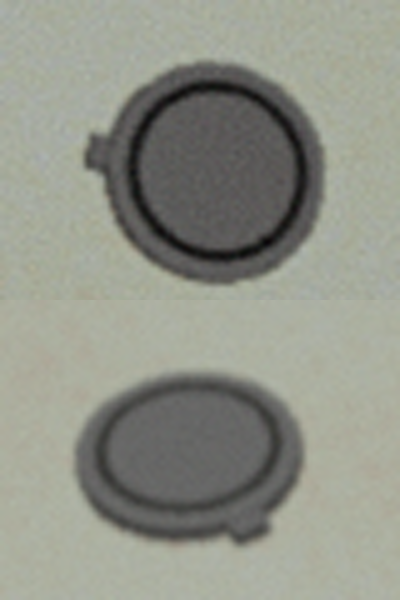

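Run:
```python
from h import *
import pickle
S=pickle.load(open("s0.pkl","rb")); t,c=S["top"],S["scene"]
k=lambda p,f,o:(o[0]+(p[0]+.5)/f-.5,o[1]+(p[1]+.5)/f-.5)
for nm,z,a,b in [("pad",.01,(217,171),(188,147)),]:
    print(nm,onz(t,*k(a,5,(320,205)),z),onz(c,*k(b,5,(180,140)),z))
print("mic",onz(t,*k((506,303),4.4,(60,150)),.128),onz(c,*k((237,104),3,(280,220)),.128))
print("cam",onz(t,*k((338,261),4.4,(60,150)),.135),onz(c,*k((338,214),3,(280,220)),.135))
print("spk",onz(t,*k((178,224),4.4,(60,150)),.128),onz(c,*k((449,360),3,(280,220)),.128))
C=[onz(t,*k(p,4.4,(60,150)),.08)[:2] for p in [(145,58),(708,190),(622,514),(33,378)]]
print(np.round(C,4),np.mean(C,0)); 
for i in range(4):
    d=C[(i+1)%4]-C[i]; print(np.linalg.norm(d),np.degrees(np.arctan2(d[1],d[0])))
```

```text
pad [ 0.48591731 -0.23163181  0.01      ] [ 0.48596224 -0.23007333  0.01      ]
mic [0.51026289 0.16566297 0.128     ] [0.50919014 0.16521028 0.128     ]
cam [0.52698016 0.23714702 0.135     ] [0.52692467 0.23799376 0.135     ]
spk [0.54401295 0.30945587 0.128     ] [0.54515353 0.31162948 0.128     ]
[[0.6337 0.3513]
 [0.5729 0.0842]
 [0.4206 0.1189]
 [0.4812 0.3881]] [0.52708762 0.23563414]
0.27394173929239757 -102.83871784788067
0.1561970179517272 167.16023609187715
0.27587405056623243 77.30363088404894
0.15689433790325863 -13.545121270950549
```

```bash
cat >> h.py <<'E'
from scipy.spatial.transform import Rotation as R
def plan(p,yaw=-13.1):
    st=manip.state(); Q=R.from_quat(st["tool_rot"]); y=np.radians(yaw)
    Y=np.array([np.cos(y),np.sin(y),0]); Z=np.array([0,0,-1.]); G=R.from_matrix(np.column_stack([np.cross(Y,Z),Y,Z]))
    print("at",np.round(st["ee_pos"],4),"shift cm",np.round(Q.inv().apply(np.array(p)-st["ee_pos"])*100,2),"turn",np.round((Q.inv()*G).as_rotvec(degrees=True),2),"t",st["time_s"],"F",np.round(st["wrist_force"],1),"w",round(st["width"],4))
E
python3 -c "
from h import *
plan([.52,-.25,.25])"
```

```text
at [ 0.2523 -0.6527  0.2134] shift cm [ 39.49 -27.91  -3.63] turn [-4.000e-02 -2.000e-02 -5.577e+01] t 0.15 F [0.  0.3 0.1] w 0.0915
```

>>> play_rows --increments "3 -2 -3.5 0 0 -6 1; 6 -4 -3.5 0 0 -12 1; 9 -6.5 -3.5 0 0 -18 1; 12 -8.5 -3.5 0 0 -24 1; 15 -10.5 -3.5 0 0 -30 1; 18 -12.5 -3.5 0 0 -36 1; 21 -15 -3.5 0 0 -42 1; 24 -17 -3.5 0 0 -48 1"

```text
time_s: 0.82
ee_pos: [0.4152, -0.4055, 0.2484]
tool_rot: [0.822, 0.569, 0.0, -0.001]
wrist_force: [0.3, -0.5, -0.1]
width: 0.091
```

```bash
python3 -c "
from h import *
plan([.515,-.10,.25]);print(manip.state()['joints'])"
```

```text
at [ 0.4152 -0.4055  0.2484] shift cm [32.11 -1.39 -0.13] turn [-0.05 -0.05 -7.48] t 0.8167 F [ 0.3 -0.5 -0.1] w 0.091
[-8.13961202e-01  1.51496418e-01  1.95812526e+00  4.51331303e-04
  1.03320088e+00 -4.55041619e-01]
```

>>> play_rows --increments "4 -0.2 0 0 0 -3.5 1; 8 -0.4 0 0 0 -7.5 1; 12 -0.5 0 0 0 -7.5 1; 16 -0.7 0 0 0 -7.5 1; 20 -0.9 0 0 0 -7.5 1; 24 -1.1 0 0 0 -7.5 1; 28 -1.2 0 0 0 -7.5 1; 32 -1.4 0 0 0 -7.5 1"

```text
time_s: 1.48
ee_pos: [0.5147, -0.099, 0.2488]
tool_rot: [0.783, 0.622, 0.0, -0.001]
wrist_force: [1.3, -0.3, -0.1]
width: 0.0913
```

```bash
python3 -c "
from h import *
plan([.5095,.165,.25]);print(manip.state()['joints'])"
```

```text
at [ 0.5147 -0.099   0.2488] shift cm [25.6  -6.49 -0.09] turn [-0.03 -0.06  0.02] t 1.4833 F [ 1.3 -0.3 -0.1] w 0.0913
[-2.35087623e-01  5.50057168e-02  2.06486777e+00  1.18773271e-03
  1.02231636e+00 -7.33964745e-03]
```

>>> play_rows --increments "3.5 -0.9 0 0 0 0 1; 7.5 -1.9 0 0 0 0 1; 11 -2.8 0 0 0 0 1; 15 -3.8 0 0 0 0 1; 19 -4.8 0 0 0 0 1; 23 -5.9 0 0 0 0 1; 25.6 -6.5 0 0 0 0 1; 25.6 -6.5 0 0 0 0 1"

```text
time_s: 2.15
ee_pos: [0.5091, 0.1689, 0.2491]
tool_rot: [0.782, 0.623, 0.0, -0.001]
wrist_force: [0.7, -0.0, -0.6]
width: 0.091
```

Run:
```python
from h import *
plan([.5095,.165,.15])
s=manip.snapshot("wrist"); cv2.imwrite("pics/w1.png",s["image"])
for p in [[.5095,.165,.145],[.5095,.165,.08]]: print(proj(s,p))
s=manip.snapshot("scene"); cv2.imwrite("pics/s1.png",s["image"])
```

```text
at [0.5091 0.1689 0.2491] shift cm [-0.38  0.14  9.91] turn [-0.03 -0.09  0.2 ] t 2.15 F [ 0.7 -0.  -0.6] w 0.091
(np.float64(283.9805647287545), np.float64(216.34359035514916))
(np.float64(283.69703240092866), np.float64(199.4550811067615))
```

View pics/w1.png

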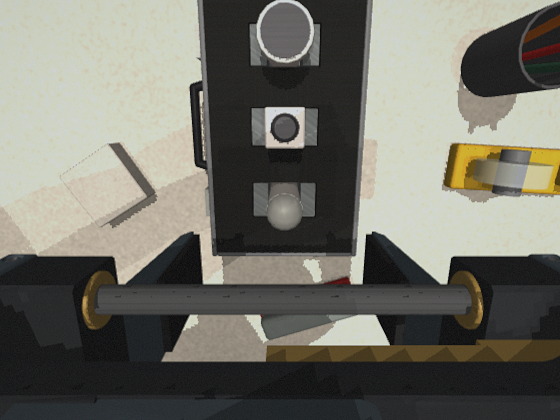

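View pics/s1.png

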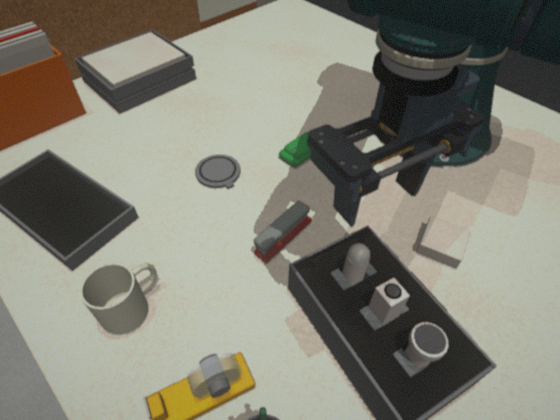

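The wrist view shows the mic dome at about (285,212), close to the predicted (284,216), with the case sides parallel to the fingers. Descending.

Run:
```python
from h import *
s=manip.snapshot("wrist"); print(onz(s,285,212,.128), onz(s,285,127,.135))
plan([.5098,.165,.150])
plan([.5098,.165,.088])
```

```text
[0.51028174 0.16077895 0.128     ] [0.52707341 0.23476783 0.135     ]
at [0.5092 0.1648 0.2489] shift cm [0.03 0.07 9.89] turn [-0.05 -0.03  0.06] t 2.3 F [-0.  -0.3  0.6] w 0.0913
at [0.5092 0.1648 0.2489] shift cm [ 0.03  0.07 16.09] turn [-0.05 -0.03  0.06] t 2.3 F [-0.  -0.3  0.6] w 0.0913
```

>>> play_rows --increments "0 0.1 3 0 0 0 1; 0 0.1 6 0 0 0 1; 0 0.1 9 0 0 0 1; 0 0.1 11 0 0 0 1; 0 0.1 13 0 0 0 1; 0 0.1 14.5 0 0 0 1; 0 0.1 16 0 0 0 1; 0 0.1 16 0 0 0 1"

```text
time_s: 2.97
ee_pos: [0.5086, 0.1628, 0.0865]
tool_rot: [0.783, 0.622, -0.002, -0.001]
wrist_force: [-0.5, -1.0, 0.2]
width: 0.0914
```

Run:
```python
from h import *
plan([.5098,.165,.088])
s=manip.snapshot("wrist"); cv2.imwrite("pics/w2.png",s["image"])
```

```text
at [0.5086 0.1628 0.0865] shift cm [ 0.24  0.07 -0.16] turn [-0.25  0.08 -0.04] t 2.9667 F [-0.5 -1.   0.2] w 0.0914
```

View pics/w2.png

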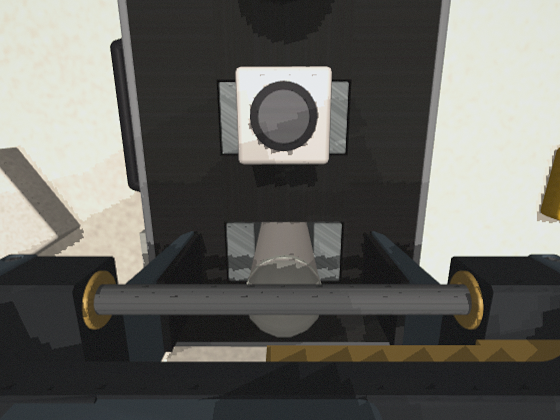

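The mic sits centred between the open fingers (column centre about u=285) and the camera column is clear above it at (284,115). Closing now.

>>> play_rows --increments "0 0 -0.1 0 0 0 0.5; 0 0 -0.1 0 0 0 0.2; 0 0 -0.1 0 0 0 0; 0 0 -0.1 0 0 0 0; 0 0 -0.1 0 0 0 0; 0 0 -0.1 0 0 0 0; 0 0 -0.1 0 0 0 0; 0 0 -0.1 0 0 0 0"

```text
time_s: 3.68
ee_pos: [0.5093, 0.1633, 0.089]
tool_rot: [0.783, 0.622, -0.001, -0.001]
wrist_force: [-0.3, -0.6, 0.1]
width: 0.0412
```

Run:
```python
from h import *
plan([.5098,.165,.188])
```

```text
at [0.5093 0.1633 0.089 ] shift cm [ 0.17 -0.02 -9.9 ] turn [-0.18  0.04 -0.02] t 3.6833 F [-0.3 -0.6  0.1] w 0.0412
```

Still closing (41 mm).

>>> play_rows --increments "0 0 0 0 0 0 0; 0 0 0 0 0 0 0; 0 0 0 0 0 0 0; 0 0 0 0 0 0 0; 0 0 0 0 0 0 0; 0 0 0 0 0 0 0"

```text
time_s: 4.18
ee_pos: [0.5093, 0.1633, 0.089]
tool_rot: [0.783, 0.622, -0.001, -0.001]
wrist_force: [-0.6, -0.1, 0.1]
width: 0.0335
```

Gripped. Pulling slowly.

>>> play_rows --increments "0 0 -0.2 0 0 0 0; 0 0 -0.4 0 0 0 0; 0 0 -0.6 0 0 0 0; 0 0 -0.8 0 0 0 0; 0 0 -1.0 0 0 0 0; 0 0 -1.2 0 0 0 0; 0 0 -1.4 0 0 0 0; 0 0 -1.5 0 0 0 0"

```text
time_s: 4.85
ee_pos: [0.5092, 0.1633, 0.1042]
tool_rot: [0.783, 0.622, -0.001, -0.001]
wrist_force: [0.9, -0.8, -9.1]
width: 0.0338
```

Run:
```python
from h import *
plan([.5098,.165,.188])
s=manip.snapshot("wrist"); cv2.imwrite("pics/w3.png",s["image"])
s=manip.snapshot("scene"); cv2.imwrite("pics/s3.png",s["image"])
```

```text
at [0.5092 0.1633 0.1042] shift cm [ 0.18 -0.01 -8.38] turn [-0.19  0.04 -0.03] t 4.85 F [ 0.9 -0.8 -9.1] w 0.0338
```

View pics/w3.png

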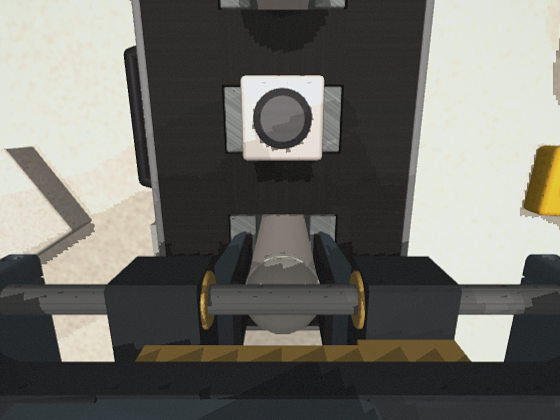

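View pics/s3.png

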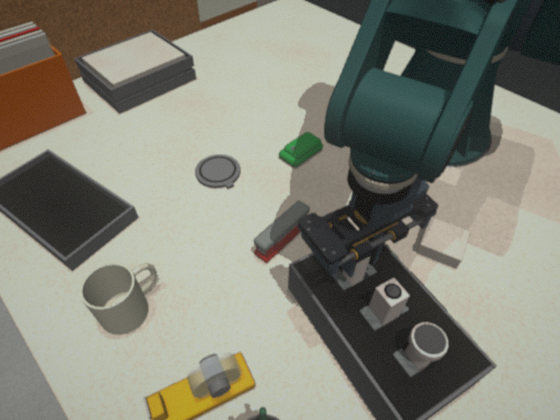

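The mic keeps its place relative to the fingers (dome at about (284,295)) while the case recedes, so it is sliding out. Continuing the pull.

>>> play_rows --increments "0 0 -0.3 0 0 0 0; 0 0 -0.6 0 0 0 0; 0 0 -0.9 0 0 0 0; 0 0 -1.2 0 0 0 0; 0 0 -1.5 0 0 0 0; 0 0 -1.8 0 0 0 0; 0 0 -2.1 0 0 0 0; 0 0 -2.4 0 0 0 0"

```text
time_s: 5.62
ee_pos: [0.5094, 0.1633, 0.1285]
tool_rot: [0.783, 0.622, -0.001, -0.001]
wrist_force: [-1.2, 0.9, -9.5]
width: 0.0334
```

>>> play_rows --increments "0 0 -0.3 0 0 0 0; 0 0 -0.6 0 0 0 0; 0 0 -0.9 0 0 0 0; 0 0 -1.2 0 0 0 0; 0 0 -1.5 0 0 0 0; 0 0 -1.8 0 0 0 0; 0 0 -2.1 0 0 0 0; 0 0 -2.4 0 0 0 0"

```text
time_s: 6.28
ee_pos: [0.5101, 0.1635, 0.1534]
tool_rot: [0.783, 0.622, -0.001, -0.001]
wrist_force: [0.3, -0.5, -0.9]
width: 0.0332
```

>>> play_rows --increments "0 0 -0.3 0 0 0 0; 0 0 -0.6 0 0 0 0; 0 0 -0.9 0 0 0 0; 0 0 -1.2 0 0 0 0; 0 0 -1.5 0 0 0 0; 0 0 -1.8 0 0 0 0; 0 0 -2.1 0 0 0 0; 0 0 -2.4 0 0 0 0"

```text
time_s: 6.95
ee_pos: [0.5101, 0.1635, 0.1777]
tool_rot: [0.783, 0.622, -0.001, -0.001]
wrist_force: [-0.2, 0.2, -1.0]
width: 0.0337
```

Run:
```python
from h import *
plan([.486,-.231,.188])
s=manip.snapshot("wrist"); cv2.imwrite("pics/w4.png",s["image"])
s=manip.snapshot("scene"); cv2.imwrite("pics/s4.png",s["image"])
```

```text
at [0.5101 0.1635 0.1777] shift cm [-38.96   6.61  -1.04] turn [-0.12  0.   -0.02] t 6.95 F [-0.2  0.2 -1. ] w 0.0337
```

View pics/w4.png

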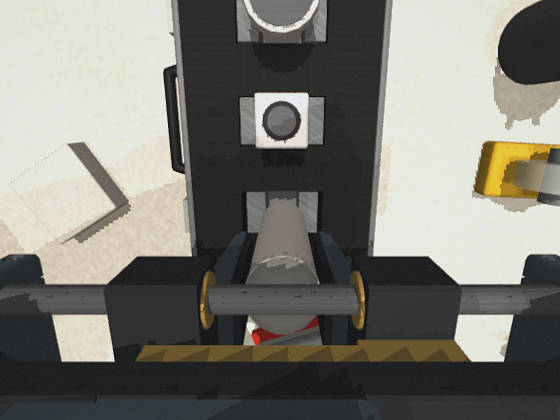

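View pics/s4.png

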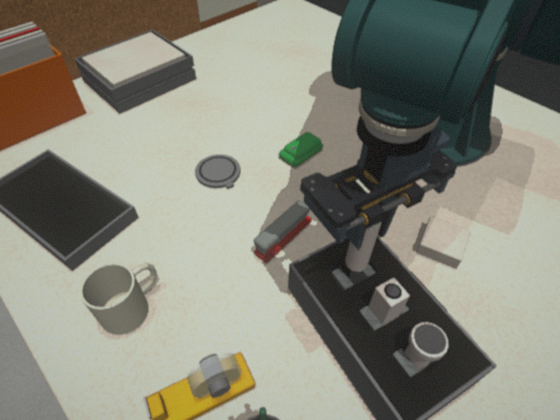

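The pull force fell to about 1 N, so the mic is free and hangs upright. The camera and speaker are still seated. Carrying it to the pad.

>>> play_rows --increments "0 0 -0.8 0 0 0 0; -1 0.2 -1.5 0 0 0 0; -2.5 0.4 -2 0 0 0 0; -4.5 0.8 -2 0 0 0 0; -7 1.2 -2 0 0 0 0; -9.5 1.6 -2 0 0 0 0; -12 2 -2 0 0 0 0; -14.5 2.5 -2 0 0 0 0"

```text
time_s: 7.72
ee_pos: [0.5015, 0.0149, 0.1986]
tool_rot: [0.783, 0.622, -0.0, -0.0]
wrist_force: [-0.6, 0.4, -1.1]
width: 0.0334
```

>>> play_rows --increments "-2.5 0.4 0 0 0 0 0; -5 0.8 0 0 0 0 0; -7.5 1.3 0 0 0 0 0; -10 1.7 0 0 0 0 0; -12.5 2.1 0 0 0 0 0; -15 2.5 0 0 0 0 0; -17 2.9 0 0 0 0 0; -18.5 3.1 0 0 0 0 0"

```text
time_s: 8.38
ee_pos: [0.4894, -0.1745, 0.1993]
tool_rot: [0.784, 0.621, 0.0, 0.0]
wrist_force: [-0.1, 0.3, -0.9]
width: 0.0334
```

Run:
```python
from h import *
plan([.486,-.231,.198])
```

```text
at [ 0.4894 -0.1745  0.1993] shift cm [-5.58  0.95  0.13] turn [ 0.   -0.   -0.07] t 8.3833 F [-0.1  0.3 -0.9] w 0.0334
```

>>> play_rows --increments "-1.5 0.3 0 0 0 0 0; -3 0.5 0 0 0 0 0; -4.5 0.8 1 0 0 0 0; -5.5 0.9 2 0 0 0 0; -5.6 0.9 3 0 0 0 0; -5.6 0.9 4 0 0 0 0; -5.6 0.9 5 0 0 0 0; -5.6 0.9 5 0 0 0 0"

```text
time_s: 9.05
ee_pos: [0.4843, -0.2299, 0.147]
tool_rot: [0.783, 0.622, -0.001, -0.001]
wrist_force: [-0.7, 0.4, -1.7]
width: 0.0335
```

Run:
```python
from h import *
import pickle
S={}
for n in("scene","top","wrist"):
    s=manip.snapshot(n); S[n]=s; cv2.imwrite(f"pics/{n}5.png",s["image"])
pickle.dump(S,open("s5.pkl","wb"))
plan([.486,-.231,.148])
b=S["scene"]["image"][40:220,130:330]; cv2.imwrite("pics/sc5.png",cv2.resize(b,None,fx=3.3,fy=3.3,interpolation=cv2.INTER_CUBIC))
```

```text
at [ 0.4856 -0.2306  0.1494] shift cm [-0.03  0.05  0.14] turn [-0.01 -0.01 -0.03] t 9.2 F [ 0.1 -0.2 -2. ] w 0.0336
```

View pics/sc5.png

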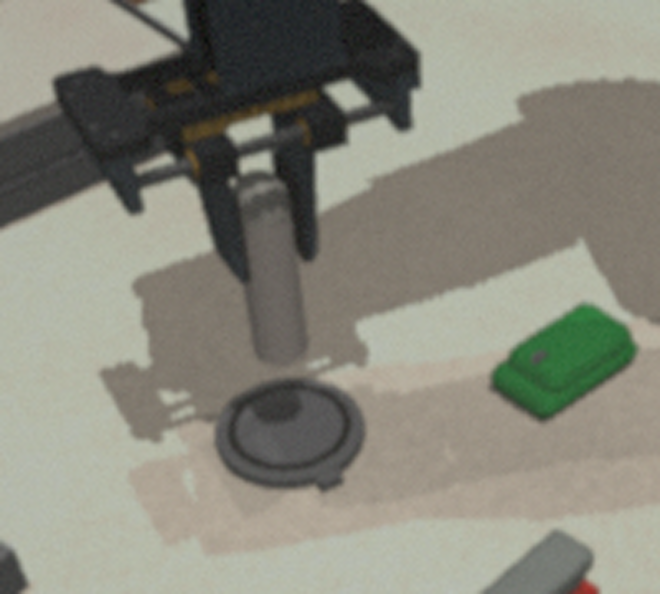

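View pics/top5.png

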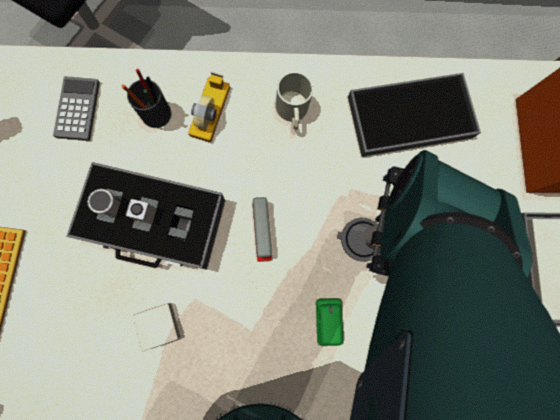

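View pics/wrist5.png

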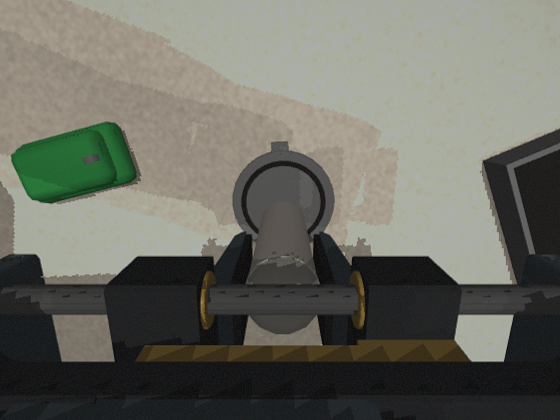

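The mic hangs over the pad: in the scene crop its top is near (262,172) and its bottom edge near (283,364). I'll check the lean and bottom height against the projection of a vertical column.

Run:
```python
from h import *
import pickle
S=pickle.load(open("s5.pkl","rb")); s=S["scene"]
for z in (.078,.08,.083,.09,.19,.208):
    u,v=proj(s,[.4856,-.2306,z]); print(z,round((u-130)*3.3,1),round((v-40)*3.3,1))
# lower rim front edge, towards camera
T=np.array(s["T"]); d=T[:2,3]-[.4856,-.2306]; d/=np.linalg.norm(d)
for z in (.075,.08,.085):
    u,v=proj(s,[*(np.array([.4856,-.2306])+.017*d),z]); print("rim",z,round((u-130)*3.3,1),round((v-40)*3.3,1))
w=S["wrist"]
for z in (.01,.08,.2): print("w",proj(w,[.4856,-.2306,z]))
print("pad on wrist",onz(w,283,203,.01))
```

```text
0.078 276.1 346.6
0.08 275.7 344.1
0.083 275.2 340.4
0.09 273.9 331.7
0.19 253.4 193.6
0.208 249.2 165.6
rim 0.075 279.2 367.9
rim 0.08 278.3 361.8
rim 0.085 277.4 355.6
w (np.float64(282.97297910507217), np.float64(202.76008826144314))
w (np.float64(283.07551969021614), np.float64(224.4876631278976))
w (np.float64(283.48937172896547), np.float64(312.1797817454798))
pad on wrist [ 0.48557132 -0.23083936  0.01      ]
```

Bottom is at about 0.079 m, the column is vertical, and the wrist view puts the pad at (0.4856, -0.2308), matching the tool position. Lowering.

>>> play_rows --increments "0 0 1.2 0 0 0 0; 0 0 2.4 0 0 0 0; 0 0 3.6 0 0 0 0; 0 0 4.6 0 0 0 0; 0 0 5.4 0 0 0 0; 0 0 6 0 0 0 0; 0 0 6.2 0 0 0 0; 0 0 6.2 0 0 0 0"

```text
time_s: 9.87
ee_pos: [0.4854, -0.2305, 0.0868]
tool_rot: [0.783, 0.622, -0.0, -0.001]
wrist_force: [0.0, -0.2, -2.0]
width: 0.0334
```

>>> play_rows --increments "0 0 0.1 0 0 0 0; 0 0 0.2 0 0 0 0; 0 0 0.3 0 0 0 0; 0 0 0.3 0 0 0 0"

```text
time_s: 10.2
ee_pos: [0.4854, -0.2306, 0.0839]
tool_rot: [0.783, 0.622, -0.0, -0.0]
wrist_force: [0.0, 0.2, -2.3]
width: 0.0336
```

>>> play_rows --increments "0 0 0.1 0 0 0 0; 0 0 0.2 0 0 0 0; 0 0 0.2 0 0 0 0"

```text
time_s: 10.45
ee_pos: [0.4854, -0.2306, 0.0818]
tool_rot: [0.783, 0.622, -0.0, -0.0]
wrist_force: [0.4, 0.4, -1.2]
width: 0.0334
```

>>> play_rows --increments "0 0 0.05 0 0 0 0; 0 0 0.1 0 0 0 0; 0 0 0.1 0 0 0 0"

```text
time_s: 10.7
ee_pos: [0.4854, -0.2306, 0.0807]
tool_rot: [0.783, 0.622, -0.0, -0.0]
wrist_force: [-0.4, -0.4, -2.3]
width: 0.0335
```

>>> play_rows --increments "0 0 0.05 0 0 0 0; 0 0 0.1 0 0 0 0; 0 0 0.1 0 0 0 0"

```text
time_s: 10.95
ee_pos: [0.4853, -0.2305, 0.0796]
tool_rot: [0.783, 0.622, -0.0, -0.0]
wrist_force: [0.5, -0.4, -2.0]
width: 0.0335
```

>>> play_rows --increments "0 0 0.05 0 0 0 0; 0 0 0.1 0 0 0 0; 0 0 0.1 0 0 0 0"

```text
time_s: 11.2
ee_pos: [0.4855, -0.2306, 0.079]
tool_rot: [0.783, 0.622, -0.0, -0.0]
wrist_force: [-1.8, 0.8, 5.7]
width: 0.0332
```

>>> play_rows --increments "0 0 0.05 0 0 0 0; 0 0 0.1 0 0 0 0; 0 0 0.1 0 0 0 0"

```text
time_s: 11.45
ee_pos: [0.4857, -0.2307, 0.0789]
tool_rot: [0.783, 0.622, -0.0, -0.0]
wrist_force: [-6.0, 2.7, 16.6]
width: 0.0337
```

Contact at TCP 0.079 m, which is the expected height. Relaxing the push, then opening.

>>> play_rows --increments "0 0 0 0 0 0 0; 0 0 0 0 0 0 0; 0 0 0 0 0 0 0.45; 0 0 0 0 0 0 0.5; 0 0 0 0 0 0 0.6; 0 0 0 0 0 0 0.8; 0 0 0 0 0 0 1; 0 0 0 0 0 0 1"

```text
time_s: 12.12
ee_pos: [0.4857, -0.2307, 0.0788]
tool_rot: [0.783, 0.622, -0.0, -0.001]
wrist_force: [-0.3, 0.3, 0.5]
width: 0.0693
```

>>> play_rows --increments "0 0 0 0 0 0 1; 0 0 0 0 0 0 1; 0 0 0 0 0 0 1; 0 0 0 0 0 0 1; 0 0 0 0 0 0 1; 0 0 0 0 0 0 1"

```text
time_s: 12.62
ee_pos: [0.4857, -0.2307, 0.0788]
tool_rot: [0.783, 0.622, -0.0, -0.0]
wrist_force: [-0.1, -0.0, 0.2]
width: 0.0912
```

Run:
```python
from h import *
plan([.4857,-.2307,.25])
s=manip.snapshot("wrist"); cv2.imwrite("pics/w6.png",s["image"])
```

```text
at [ 0.4857 -0.2307  0.0788] shift cm [ 1.000e-02 -2.000e-02 -1.712e+01] turn [-0.06 -0.02 -0.02] t 12.6167 F [-0.1 -0.   0.2] w 0.0912
```

View pics/w6.png

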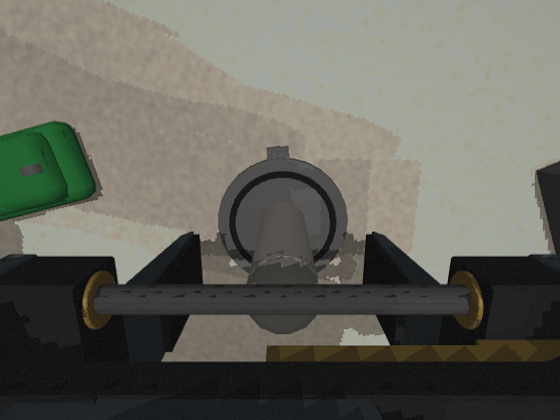

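The mic stands free with its base centred on the pad (u≈283) and the fingers open on both sides. Retreating upward.

>>> play_rows --increments "0 0 -1 0 0 0 1; 0 0 -2.5 0 0 0 1; 0 0 -4.5 0 0 0 1; 0 0 -7 0 0 0 1; 0 0 -9.5 0 0 0 1; 0 0 -12 0 0 0 1; 0 0 -14.5 0 0 0 1; 0 0 -17 0 0 0 1"

```text
time_s: 13.33
ee_pos: [0.4856, -0.2307, 0.2509]
tool_rot: [0.783, 0.622, -0.0, -0.0]
wrist_force: [-0.0, 0.2, -0.5]
width: 0.0913
```

>>> play_rows --increments "-2 0 0 0 0 0 1; -5 0 0 0 0 0 1; -8 0 0 0 0 0 1; -11 0 0 0 0 0 1; -14 0 0 0 0 0 1; -17 0 0 0 0 0 1; -18 0 0 0 0 0 1; -18 0 0 0 0 0 1"

```text
time_s: 14.0
ee_pos: [0.4442, -0.4077, 0.2515]
tool_rot: [0.784, 0.621, -0.0, -0.0]
wrist_force: [0.0, 0.1, 0.2]
width: 0.0911
```

Run:
```python
from h import *
import pickle
S={}
for n in("scene","top"):
    s=manip.snapshot(n); S[n]=s; cv2.imwrite(f"pics/{n}7.png",s["image"])
pickle.dump(S,open("s7.pkl","wb"))
plan([.4857,-.2307,.25])
a=cv2.resize(S["scene"]["image"][80:210,160:300],None,fx=3,fy=3,interpolation=cv2.INTER_CUBIC)
b=cv2.resize(S["top"]["image"][180:280,310:410],(390,390),interpolation=cv2.INTER_CUBIC)
c=cv2.resize(S["top"]["image"][150:280,60:240],None,fx=1.5,fy=1.5)
o=np.zeros((590,810,3),np.uint8); o[:390,:420]=a; o[:390,420:]=b; o[395:590,:270]=c; cv2.imwrite("pics/fin.png",o[:,:800])
s=S["top"]
for z in (.01,.118,): u,v=proj(s,[.4857,-.2307,z]); print((u-310)*3.9+420,(v-180)*3.9)
s=S["scene"]
for z in (.01,.118,): u,v=proj(s,[.4857,-.2307,z]); print((u-160)*3,(v-80)*3)
d=cv2.absdiff(S["top"]["image"],pickle.load(open("s0.pkl","rb"))["top"]["image"]); print(d[195:225,85:150].mean())
```

```text
at [ 0.4447 -0.4054  0.2511] shift cm [17.95  0.02  0.12] turn [-0.04 -0.03 -0.06] t 14.1 F [-0.5  0.7 -0.5] w 0.0911
625.1249309741909 229.6836894825048
679.507367350202 207.5220617755945
171.36028793405038 266.3949656933295
153.89763536704305 148.78144077951848
4.375384615384616
```

View pics/fin.png

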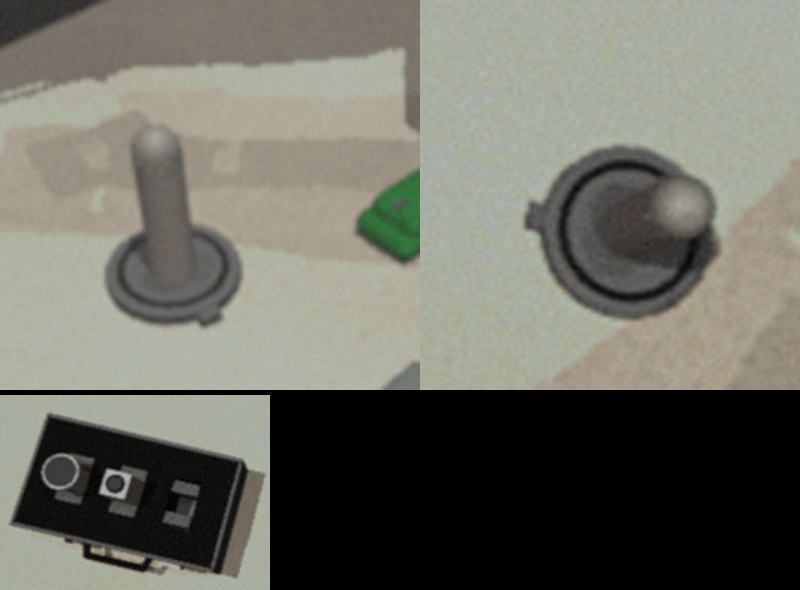

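The mic stands upright on the pad. The dome is at (682,207) in the top crop against a predicted (680,208), and about (156,148) in the scene crop against (154,149). Camera and speaker are unmoved. Handing in.

```bash
python3 -c "
from h import *
print(manip.sign_off())"
```

```text
the job is handed in; nothing more can be done
None
```

The microphone is out of its cutout and standing upright in the middle of the charging pad. I handed the job in at about 14 s of the 53 s allowed; the sign-off reports no verdict.

**What I did:** I located the mic and pad from the top and scene cameras and gripped the mic along the case's x axis. A straight slow pull of about 9 N freed it, with no wiggling needed. I carried it over the stapler, lowered it until it touched the pad (TCP 0.079 m, as expected), opened the fingers and backed away.

**Last checks:**
- **Mic on the pad:** in both camera views the mic's dome is within about 2–3 mm of where an upright mic at the pad's centre would appear.
- **Other parts:** the camera and loudspeaker look seated and unmoved compared with the first picture.
- **Robot:** the gripper is open and clear, about 18 cm from the mic, with wrist force near zero.

No check failed. The only disagreements were the scene and top cameras differing by 1–2 mm and a possible 1–2 mm slip of the mic in the fingers during the pull, both harmless.

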